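Sort ring castings in a counting tray

TASK

On the white counting tray, push the three plain ring castings off the deck into the sunken trough beside it, leaving the two casting buttons (the solid cones with a stub) on the deck. Then push the trough's open lid over until it lies flat shut. Only push with the fingers: pinch or lift none of the castings, and leave everything else on the bench where it is; mind the tall lamp post in front of the robot.

Things in the scene. Friction and masses are not known exactly. Their poses are not given: they have to be found in the camera images.
- tray: White plastic counting tray, 226 mm (its x) by 190 mm (its y), standing fast on the bench. Origin: middle of its length, on the bench; x along the length, z up. Its flat deck, z = 32 mm, spans y = -40 to +94 mm and x = -110 to +110 mm inside 3 mm walls that rise 10.5 mm above it along the back (+y) and both ends. The side towards the trough (-y) has no wall.
- deck_edge (a point): Middle of the deck's open edge, on the deck's surface (tray x = 0, y = -40 mm, z = 32 mm). Here the deck drops 28 mm into the trough.
- trough (a point): Centre of the trough's floor (tray x = 0, y = -66.5 mm, z = 4 mm), axes as the tray's. The trough runs the whole length, from y = -40 to -90 mm; its 3 mm outer wall is 32 mm high. A small pouring spout sticks out 24 mm at its -x end.
- lid (a joint): Hinge of the trough's grey lid: 0 = lying flat shut over the trough, grows as it opens; starts between 1.95 and 2.5 rad, standing open and leaning outward, away from the deck. The hinge is a little stiff (about 0.014 N m): the lid stays at whatever angle it is left and must be pushed all the way.
- lid_hinge (a point): Middle of the lid's hinge axis, on the trough's outer wall (tray x = 0, y = -91.5 mm, z = 35 mm); the axis runs along the tray's x. The lid is a flat plate, 222 mm along the hinge, 55.5 mm from hinge to free edge, 2.6 mm thick; shut, its upper face is 36 mm above the bench and its free edge overlaps the deck by 4 mm.
- lid_edge (a point): Middle of the lid's free edge, 55.5 mm from the hinge axis (a small thumb tab sticks out 5 mm beyond it).
- ring_a: Plain brass-coloured ring casting lying flat on the deck: 23 mm outside, 18 mm inside, 7 mm high, 13 g. Origin: centre of its underside; z its axis.
- ring_b: A second ring casting, same as ring_a.
- ring_c: A third ring casting, same as ring_a.
- button_a: Casting button standing on the deck: a solid brass-coloured cone 21 mm across with a 6 mm thick stub on top, 18 mm high in all, 22 g. Origin: centre of its underside. It stays on the deck. The five castings start in any order along the tray's x, about 42 mm apart, 30 to 78 mm from the deck's open edge.
- button_b: A second casting button, same as button_a.
- lens_dome: Bystander: grey loupe, 31 mm across, 22 mm high, beside the tray's -x end. Origin: centre of its underside.
- steel_punch: Bystander: steel punch 60 x 17 x 18 mm lying by the tray's +x end. Origin: centre of its underside.
- bur_block: Bystander: white stand of burs, 24 x 44 x 38 mm, left of the tray. Origin: centre of its underside.
- brass_handle: Bystander: brass burnisher, 116 x 12 x 13 mm, lying along the tray's back wall. Origin: centre of its underside.
- magnesia_block: Bystander: white soldering block, 41 x 67 x 27 mm, left of the tray. Origin: centre of its underside.
- note_pad: Bystander: small pad of paper, 42 x 43 x 10 mm, left of the tray. Origin: centre of its underside.
- lamp_post: Fixed steel lamp post, an upright tube 40 mm thick and 0.9 m tall on the bench at x = 0.327, y = 0.109 m (190 mm nearer the robot than this origin), left of the straight line to the tray. An arm that starts to its left must be drawn in, to within 0.2 m of its base axis, before it swings past. Its shade, 160 mm wide, hangs 0.66 m above the bench over x = 0.63, y = -0.13 m.

How it is judged:
By the outcome, as a careful person would: the job done as asked, in the order asked, and still so for the second after the job is handed in, with the robot touching nothing.
It also fails if it takes over 56 s, if anything falls off the work surface, if the arm or the gripper's body presses on something with over 40 N, if the wrist force passes 120 N, or if a joint passes its speed limit or range.

ROBOT

A 7-joint arm with a two-finger parallel gripper is mounted at the origin on a cart in front of the work surface, level with it; the furniture and walls round the work are solid. World frame = base frame: x ahead of the robot, y to its left, z up, the work surface at z = 0. Lengths are in m, angles in rad, forces in N, time in s.
With the tool pointing down it reaches from about 0.4 to 0.9 m from the base axis. Payload 5.6 kg.
Tool frame: the origin (TCP) lies at the very end of the fingers, on their centre line; the grasp point (between the pads) lies 19 mm behind it; x points along the fingers, y is the direction in which the jaws open and shut, and the axes are right-handed (so a half turn about x gives the same grasp; the last joint's range is limited). The gripper opens to 92 mm and grips with 3 to 60 N. Pads are 20 mm wide; open, the fingers measure 128 mm over their backs; the gripper's body (75 mm by 189 mm) begins 69 mm behind the grasp point.
Start: joints at [-1.356, 0.468, -0.012, 1.603, 0.006, 1.071, -0.056], TCP at [0.166, 0.629, 0.215] pointing down, gripper open.
Joint ranges: [-2.53, 2.53], [-0.31, 2.02], [-1.57, 1.55], [0.28, 2.44], [-1.29, 4.43], [0.15, 1.84], [-2.92, 2.92]. Speed limits (rad/s): [2.57, 2.57, 3.14, 3.14, 3.14, 3.14, 3.14].

INTERFACE

Orientations are given as a rotation vector (axis times angle).
In Python, from plant import robot, claw, inverse_kinematics, viewer gives the robot as it stands. Calls block until the motion is done:
- robot.movep(position, orientation): joint-space move of the TCP to a pose.
- robot.servo_line(position, rot=None, v=0.15, until_force=None): straight line of the TCP; rot=None keeps the orientation; v is the mean speed in m/s. With until_force (N) it stops when the force on the tool has changed by that much, and returns True; else False.
- robot.set_joints(angles): joint-space move.
- claw.command_gripper(opening, grip_force=None): finger opening in m; grip_force is the grip in N (None keeps the last); returns when the fingers have stopped.
- robot.hold(seconds).
- inverse_kinematics(position, orientation): joint angles nearest the present ones, or None.
- viewer.get_image(name): name is "scene" or "top" or "wrist"; returns (picture, depth): 480x640x3 uint8, red, green, blue; 480x640 float32, m along the optical axis (not along the pixel's ray), 0 where there is no reading.
- viewer.calibration(name): a dict with "intrinsics" (3x3 intrinsics, pixels), "rvec" (rotation vector, rad) and "tvec" (3), from world to camera coordinates, as OpenCV has them. Camera axes: x right, y down, z forward; pixel columns grow to the right and rows downward; lengths in m; the calibration is good to about 2 mm. A picture is of the moment at which its call begins: read the wrist's pose just before it. calibration takes no time and is no camera call; for the wrist camera it gives the pose at the moment of the call.
A pose or a line that the arm cannot do raises robot.MotionError and nothing moves.
- robot.finish_job(): hands the job in, once; it reports no verdict.
Readings, each from a call of its own:
- robot.get_time(): time.
- robot.get_joint_positions(): joint angles.
- robot.get_joint_velocities(): joint speeds.
- robot.get_tau(): joint torques, N m.
- robot.get_eef_pos(): TCP position.
- robot.get_tool_rot(): TCP orientation.
- robot.get_contact_force(): force on the tool from outside, world axes, zero at the start.
- robot.get_ft_torque(): the same for the moment, N m.
- robot.get_grip_width(): finger opening in m.
Only numpy, scipy, OpenCV 4.12 (cv2) and the standard library are available. Lean on these libraries where they do the work, as an engineer would, in place of code of your own. Each camera call takes 0.05 s, during which the arm holds its last target.

## Working session

There is one attempt and no reset: what is moved stays moved. The work goes in short steps, each a Python script; the robot and the scene stay as the last script left them, time stands still between calls to the robot, and variables do not carry over. Pictures are saved under pics/ and viewed, and the job is handed in when it is done.

```bash
ls; mkdir -p pics
python3 - <<'E'
from plant import robot,claw,viewer
import cv2,numpy as np
for n in ["scene","top"]:
    im,d=viewer.get_image(n); cv2.imwrite(f"pics/{n}0.png",im[:,:,::-1]); np.save(f"pics/{n}0.npy",d)
    c=viewer.calibration(n); print(n,c)
print(robot.get_time(),robot.get_tool_rot(),robot.get_eef_pos())
E
```

```text
pics
scene {'intrinsics': array([[600.03207861,   0.        , 329.43411886],
       [  0.        , 600.03207861, 238.89169226],
       [  0.        ,   0.        ,   1.        ]]), 'rvec': array([ 2.20622097, -1.54259122,  0.38724807]), 'tvec': array([-0.18555373,  0.52449388,  0.74028826])}
top {'intrinsics': array([[558.98389379,   0.        , 320.45507979],
       [  0.        , 558.98389379, 242.43238143],
       [  0.        ,   0.        ,   1.        ]]), 'rvec': array([ 2.17640458, -2.22839397,  0.111494  ]), 'tvec': array([0.02652878, 0.5734748 , 1.12474468])}
0.1 [ 0.20111702  1.56135411 -0.20362785] [0.16563548 0.62799105 0.21375162]
```

View pics/scene0.png

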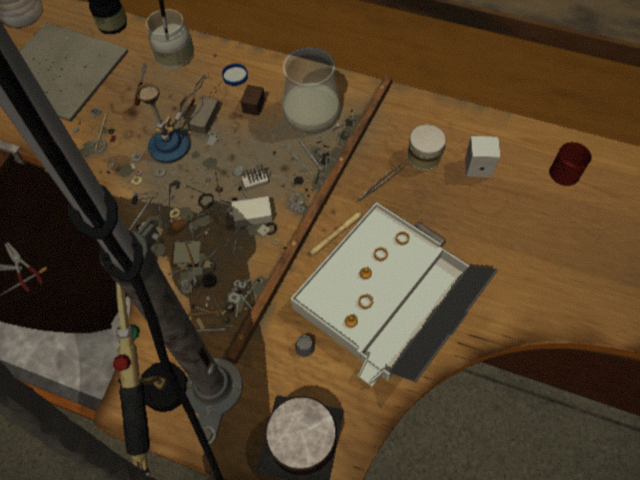

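View pics/top0.png

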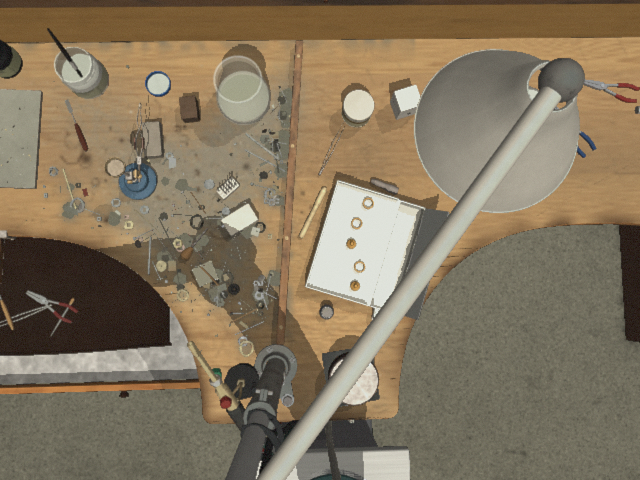

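The two views show the tray with its trough facing −y (right in the top view). From the far end, the castings run ring, ring, button, ring, button. I'll enlarge the tray area next.

Run:
```python
import cv2
a=cv2.imread("pics/top0.png")[165:325,290:460]; cv2.imwrite("pics/top0c.png",cv2.resize(a,None,fx=3.7,fy=3.7,interpolation=cv2.INTER_CUBIC))
a=cv2.imread("pics/scene0.png")[195:390,280:500]; cv2.imwrite("pics/scene0c.png",cv2.resize(a,None,fx=3,fy=3,interpolation=cv2.INTER_CUBIC))
```

```text
(no output)
```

View pics/top0c.png

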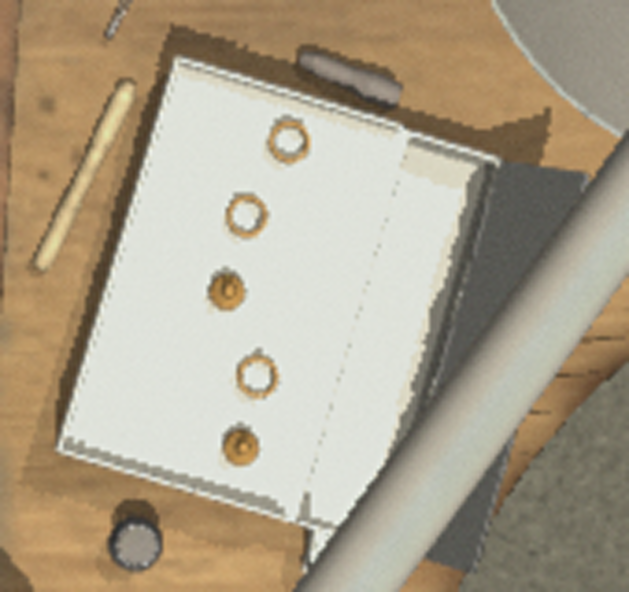

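View pics/scene0c.png

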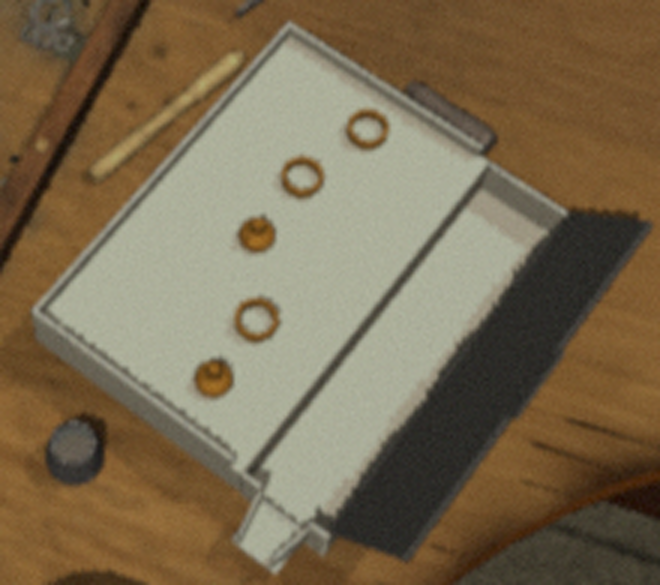

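Top crop: back-wall corners at (175,58) and (60,450), deck edge from (407,140) to (303,497). Rings are at (289,141), (246,215), (257,376) and buttons at (228,290), (241,446). I read the same points in the scene crop and will fit both.

```bash
cat > h.py <<'E'
import numpy as np,cv2
from plant import robot,claw,viewer,inverse_kinematics
from scipy.optimize import least_squares
def ray(c,uv,z):
    R=cv2.Rodrigues(c["rvec"])[0]; C=-R.T@np.ravel(c["tvec"])
    d=R.T@np.linalg.inv(c["intrinsics"])@np.array([uv[0],uv[1],1.]); return (C+d*(z-C[2])/d[2])[:2]
E
python3 - <<'E'
from h import *
T=[(-113,0,0)]
ref=[((113,97),.0425),((-113,97),.0425),((110,-40),.032),((-110,-40),.032)]
P={"top":(3.7,(290,165),[(175,58),(60,450),(407,140),(303,497)],[(289,141),(246,215),(228,291),(257,376),(240,447)]),
"scene":(3.,(280,195),[(290,22),(35,310),(485,172),(250,470)],[(368,129),(302,177),(257,238),(257,320),(214,382)])}
zz=[.0365,.0365,.037,.0365,.037]
for n,(s,o,cs,ob) in P.items():
    c=viewer.calibration(n)
    f=lambda u:(np.array(u)+.5)/s+np.array(o)-.5
    W=np.array([ray(c,f(u),r[1]) for u,r in zip(cs,ref)])
    L=np.array([r[0] for r in ref])/1000
    def res(p):
        ca,sa=np.cos(p[2]),np.sin(p[2]); return (L@np.array([[ca,sa],[-sa,ca]])+p[:2]-W).ravel()
    r=least_squares(res,[.5,-.1,-.2]); p=r.x; print(n,p,r.fun.round(4))
    ca,sa=np.cos(p[2]),np.sin(p[2]);R=np.array([[ca,-sa],[sa,ca]])
    for u,z in zip(ob,zz):
        w=ray(c,f(u),z); print(w.round(4),((w-p[:2])@R*1000).round(1))
E
```

```text
top [ 0.56417872 -0.08087989 -0.30396411] [ 0.0035  0.0005 -0.0001  0.0005  0.0059 -0.0016 -0.0093  0.0006]
[ 0.6514 -0.0845] [84.3 22.7]
[ 0.6111 -0.0596] [38.4 34.3]
[ 0.5696 -0.0485] [-4.5 32.5]
[ 0.5229 -0.0631] [-44.7   4.6]
[ 0.4847 -0.0526] [-84.3   3.1]
scene [ 0.56080541 -0.08258801 -0.31940119] [ 0.0002 -0.0007 -0.0018  0.0011  0.0038 -0.0017 -0.0022  0.0012]
[ 0.6504 -0.0862] [86.3 24.7]
[ 0.6098 -0.0614] [39.9 35.5]
[ 0.5666 -0.0502] [-4.7 32.6]
[ 0.5221 -0.0652] [-42.2   4.4]
[ 0.4821 -0.0555] [-83.2   1. ]
```

Run:
```python
from h import *
from scipy.spatial.transform import Rotation as Ro
t0=robot.get_time()
R0=Ro.from_rotvec(robot.get_tool_rot()); p0=np.array(robot.get_eef_pos()); q0=np.array(robot.get_joint_positions())
print(R0.as_matrix().round(3),q0.round(4))
D=[];rr=np.hypot(*p0[:2]);u=p0[:2]/rr; ax=np.array([-u[1],u[0],0])
for r in np.arange(.35,.85,.06):
  for z in (.1,.25,.4,.55):
    for a in (0,.3,-.3,.6):
      R=(Ro.from_rotvec(ax*a)*R0)
      q=inverse_kinematics(np.r_[u*r,z],R.as_rotvec())
      if q is not None: D.append(np.r_[r,z,a,q])
D=np.array(D);print(len(D)); 
print(D[::8].round(3))
print(abs(D[:,3]-q0[0]).max(),abs(D[:,5]).max(),abs(D[:,7]).max())
q=D[:,3:];A=q[:,1];B=A+q[:,3];C=B+q[:,5]
S=lambda f:f
n=len(D)
def pred(x):
    h,L1,L2,L3,o1,o2,o3,r0=x
    f=np.sin;g=np.cos
    r=r0+L1*f(A)+o1*g(A)+L2*f(B)+o2*g(B)+L3*f(C)+o3*g(C)
    z=h+L1*g(A)-o1*f(A)+L2*g(B)-o2*f(B)+L3*g(C)-o3*f(C)
    return np.r_[r-D[:,0],z-D[:,1]]
s=least_squares(pred,[.3,.4,.4,.3,0,0,0,0]);print(s.x.round(4),abs(s.fun).max())
print((C-np.pi-D[:,2])[:4],robot.get_time()-t0)
```

```text
[[-0.     0.255  0.967]
 [-0.002  0.967 -0.255]
 [-1.    -0.002  0.   ]] [-1.3561  0.4683 -0.0116  1.6035  0.006   1.0714 -0.0563]
101
[[ 3.500e-01  1.000e-01  0.000e+00 -1.358e+00  1.610e-01 -5.400e-02
   2.380e+00  1.500e-02  6.020e-01 -1.110e-01]
 [ 3.500e-01  4.000e-01  3.000e-01 -1.355e+00 -2.200e-02 -3.200e-02
   1.831e+00 -2.300e-02  1.633e+00 -7.200e-02]
 [ 4.100e-01  2.500e-01  6.000e-01 -1.351e+00  4.020e-01 -2.300e-02
   1.759e+00 -2.600e-02  1.581e+00 -5.400e-02]
 [ 4.700e-01  1.000e-01 -3.000e-01 -1.391e+00  2.270e-01 -1.300e-02
   2.345e+00  1.100e-01  2.740e-01 -1.920e-01]
 [ 4.700e-01  4.000e-01 -3.000e-01 -1.360e+00 -1.700e-01 -3.700e-02
   1.962e+00  2.100e-02  1.052e+00 -9.200e-02]
 [ 5.300e-01  2.500e-01  3.000e-01 -1.354e+00  4.120e-01 -1.600e-02
   1.639e+00 -1.000e-02  1.392e+00 -5.300e-02]
 [ 5.900e-01  1.000e-01  0.000e+00 -1.354e+00  5.070e-01 -2.000e-02
   1.840e+00  1.400e-02  7.960e-01 -6.800e-02]
 [ 5.900e-01  4.000e-01  0.000e+00 -1.361e+00  2.410e-01 -1.100e-02
   1.503e+00  3.000e-03  1.399e+00 -5.900e-02]
 [ 6.500e-01  1.000e-01  6.000e-01 -1.360e+00  9.570e-01  1.400e-02
   1.133e+00 -3.100e-02  1.654e+00 -2.800e-02]
 [ 6.500e-01  5.500e-01 -3.000e-01 -1.372e+00  1.580e-01 -2.000e-03
   1.317e+00  1.900e-02  1.369e+00 -6.200e-02]
 [ 7.100e-01  4.000e-01  0.000e+00 -1.364e+00  4.760e-01  7.000e-03
   1.177e+00 -3.000e-03  1.490e+00 -4.500e-02]
 [ 7.700e-01  2.500e-01  3.000e-01 -1.362e+00  8.780e-01  2.600e-02
   8.500e-01 -2.900e-02  1.715e+00 -2.900e-02]
 [ 8.300e-01  2.500e-01  0.000e+00 -1.361e+00  7.820e-01  1.700e-02
   9.920e-01 -1.200e-02  1.369e+00 -3.400e-02]]
0.5050604063504214 0.3787267383688783 0.13748594316102336
[ 3.058e-01  5.216e-01  4.721e-01  3.309e-01 -9.000e-04  2.000e-04
  1.000e-04  1.600e-03] 0.010747625911924352
[0.00188678 0.00099885 0.00068438 0.00147343] 0.0
```

Run:
```python
from h import *
for n,pts in {"top":[(270,472),(320,410),(360,350),(420,270),(470,200),(520,130),(562,78),(480,130),(250,430),(275,360),(270,400)],"scene":[(20,40),(60,130),(95,210),(130,260),(170,320),(205,375)]}.items():
    d=np.load(f"pics/{n}0.npy"); c=viewer.calibration(n);R=cv2.Rodrigues(c["rvec"])[0];t=np.ravel(c["tvec"])
    print(n,"cam",(-R.T@t).round(3))
    for u in pts:
        z=d[u[1],u[0]]; X=R.T@(np.linalg.inv(c["intrinsics"])@np.array([u[0],u[1],1.])*z-t); print(u,round(float(z),3),X.round(3))
```

```text
top cam [0.497 0.052 1.16 ]
(270, 472) 0.351 [0.377 0.075 0.799]
(320, 410) 0.356 [0.414 0.042 0.798]
(360, 350) 0.359 [0.451 0.016 0.798]
(420, 270) 0.364 [ 0.502 -0.025  0.798]
(470, 200) 0.37 [ 0.547 -0.06   0.796]
(520, 130) 0.373 [ 0.593 -0.096  0.798]
(562, 78) 0.369 [ 0.626 -0.122  0.805]
(480, 130) 0.446 [ 0.613 -0.093  0.725]
(250, 430) 0.599 [0.339 0.111 0.547]
(275, 360) 1.076 [0.346 0.108 0.069]
(270, 400) 0.727 [0.343 0.097 0.418]
scene cam [ 0.16 -0.15  0.9 ]
(20, 40) 1.272 [0.855 0.817 0.002]
(60, 130) 0.377 [0.328 0.096 0.606]
(95, 210) 0.429 [0.313 0.09  0.537]
(130, 260) 0.496 [0.313 0.088 0.46 ]
(170, 320) 0.627 [0.317 0.093 0.313]
(205, 375) 0.796 [0.315 0.093 0.119]
```

```bash
cat >> h.py <<'E'
from scipy.spatial.transform import Rotation as Ro
def toolrot(yaw):
    c,s=np.cos(yaw),np.sin(yaw)
    return Ro.from_matrix(np.array([[0,c,s],[0,s,-c],[-1,0,0]])).as_rotvec()
def shot(n,name):
    c=viewer.calibration(n); im,d=viewer.get_image(n); cv2.imwrite(f"pics/{name}.png",im[:,:,::-1]); np.savez(f"pics/{name}.npz",d=d,**c); return im,d,c
E
python3 - <<'E'
from h import *
for q in ([-1.356,-.28,0,1.7,0,1.8,-.05],[-1.356,-.28,0,.38,0,1.8,-.05],[.9,-.28,0,.38,0,1.8,0],[.9,-.28,0,1.7,0,1.8,0]):
    robot.set_joints(q); print(robot.get_time(),np.round(robot.get_eef_pos(),3),np.round(robot.get_contact_force(),1))
robot.movep([.53,-.07,.26],toolrot(-.315))
print(robot.get_time(),np.round(robot.get_eef_pos(),4),np.round(robot.get_joint_positions(),3))
shot("wrist","w1");shot("scene","s1")
print(viewer.calibration("wrist"))
E
```

```text
1.8667 [0.096 0.284 0.548] [-0.5  0.3 -0.4]
4.075 [0.079 0.205 1.169] [-0.4  0.2  0.7]
6.4167 [ 0.108 -0.19   1.17 ] [-0.1 -1.1 -0.2]
8.625 [ 0.159 -0.254  0.549] [-0.1  0.6  0.6]
10.4583 [ 0.5301 -0.0712  0.2606] [ 0.651  0.313 -0.702  1.8    0.225  1.109 -0.445]
{'intrinsics': array([[362.40160253,   0.        , 319.44141671],
       [  0.        , 362.40160253, 239.03829566],
       [  0.        ,   0.        ,   1.        ]]), 'rvec': array([-2.80737912,  0.45024108,  0.06641331]), 'tvec': array([-0.52612503,  0.04634732,  0.46538766])}
```

View pics/w1.png

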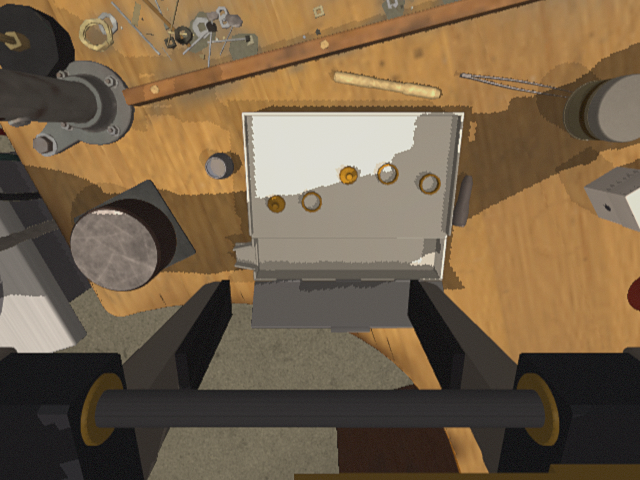

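View pics/s1.png

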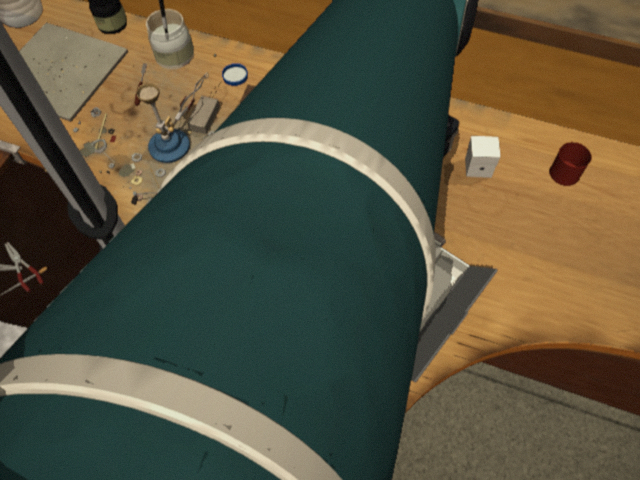

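The wrist view shows the whole tray, nearly square to the image. The castings lie at about (276,204), (312,201), (348,175), (387,173) and (429,183). I'll enlarge it.

Run:
```python
import cv2
a=cv2.imread("pics/w1.png")[100:340,225:485]; cv2.imwrite("pics/w1c.png",cv2.resize(a,None,fx=2.5*1.2,fy=2.5,interpolation=cv2.INTER_CUBIC))
```

```text
(no output)
```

View pics/w1c.png

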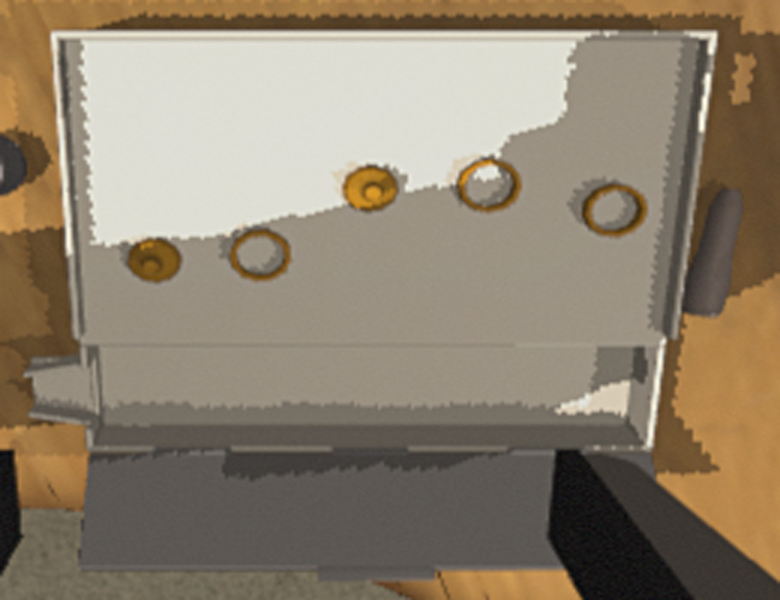

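Run:
```python
from h import *
Z=np.load("pics/w1.npz");c={k:Z[k] for k in("intrinsics","rvec","tvec")};d=Z["d"]
f=lambda u:np.array([(u[0]+.5)/3+225-.5,(u[1]+.5)/2.5+100-.5])
ref=[((-113,97),.0425,(53,33)),((113,97),.0425,(717,33)),((-113,-93),.032,(88,450)),((113,-93),.032,(652,450))]
W=np.array([ray(c,f(r[2]),r[1]) for r in ref]);L=np.array([r[0] for r in ref])/1000
def res(p):
    ca,sa=np.cos(p[2]),np.sin(p[2]); return (L@np.array([[ca,sa],[-sa,ca]])+p[:2]-W).ravel()
r=least_squares(res,[.56,-.08,-.31]);p=r.x;print(p,r.fun.round(4))
ca,sa=np.cos(p[2]),np.sin(p[2]);R=np.array([[ca,-sa],[sa,ca]])
T=lambda w:((w-p[:2])@R*1000).round(1)
print("edge",T(ray(c,f((370,344)),.032)))
for n,u,z in (("rc",(260,254),.0365),("rb",(488,184),.0365),("ra",(614,210),.0365),("bb",(154,260),.036),("ba",(371,188),.036)):
    w=ray(c,f(u),z);print(n,w.round(4),T(w))
Rm=cv2.Rodrigues(c["rvec"])[0]
for u in [(290,290),(290,300),(290,310),(290,320),(290,324),(350,329),(380,290),(380,320),(300,150),(350,225),(350,265)]:
    z=d[u[1],u[0]]; X=Rm.T@(np.linalg.inv(c["intrinsics"])@np.array([u[0],u[1],1.])*z-c["tvec"].ravel()); print(u,T(X[:2]),(X[2]*1000).round(1))
```

```text
[ 0.56320902 -0.08083955 -0.31787401] [-0.0004  0.0011  0.0011  0.0006 -0.0009 -0.0008  0.0002 -0.001 ]
edge [ -1.2 -39. ]
rc [ 0.5235 -0.0636] [-43.1   3.9]
rb [ 0.6113 -0.0602] [39.2 34.6]
ra [ 0.6518 -0.0854] [85.6 23.4]
bb [ 0.4854 -0.054 ] [-82.3   1.2]
ba [ 0.5708 -0.0488] [-2.8 32.8]
(290, 290) [-68.5 -99.2] 45.3
(290, 300) [ -68.1 -107.8] 53.8
(290, 310) [ -67.8 -117. ] 60.6
(290, 320) [ -67.2 -124.5] 69.8
(290, 324) [ -67.2 -128.8] 71.2
(350, 329) [  -0.3 -131.7] 77.0
(380, 290) [ 36.7 -99.7] 44.4
(380, 320) [  34.  -125.2] 68.8
(300, 150) [-54.9  58.9] 32.8
(350, 225) [  0.7 -24.4] 32.0
(350, 265) [  4.4 -83.7] 5.1
```

```bash
cat >> h.py <<'E'
P=np.array([.5632,-.0808]);YAW=-.318
_c,_s=np.cos(YAW),np.sin(YAW);RT=np.array([[_c,-_s],[_s,_c]])
def W(x,y,z): return np.r_[P+RT@np.array([x,y])/1000,z/1000]
def tl():
    e=np.array(robot.get_eef_pos()); return np.r_[(e[:2]-P)@RT,e[2]].round(4)*1000
ROT=toolrot(YAW)
def st(m=""): print(m,round(robot.get_time(),2),tl(),np.round(robot.get_contact_force(),1),flush=True)
E
python3 - <<'E'
from h import *
claw.command_gripper(0.0,5); st("closed")
x,y=85,23.4
robot.movep(W(x,y+32,75),ROT); st("above")
print(robot.servo_line(W(x,y+32,34.5),v=.08,until_force=4)); st("down")
print(robot.servo_line(W(x,-39,34.5),v=.08,until_force=8)); st("pushed")
shot("wrist","w2")
E
```

```text
closed 11.9 [-3.49e+01 -1.00e-01  2.60e+02] [-0.4  0.2  0.1]
above 12.81 [85.4 55.4 76.1] [ 0.2 -0.7 -0.3]
True
down 13.36 [83.7 54.5 32.5] [-0.5 -0.3  4.2]
False
pushed 14.68 [ 84.9 -38.   34.6] [-0.2 -0.6  0.5]
```

View pics/w2.png

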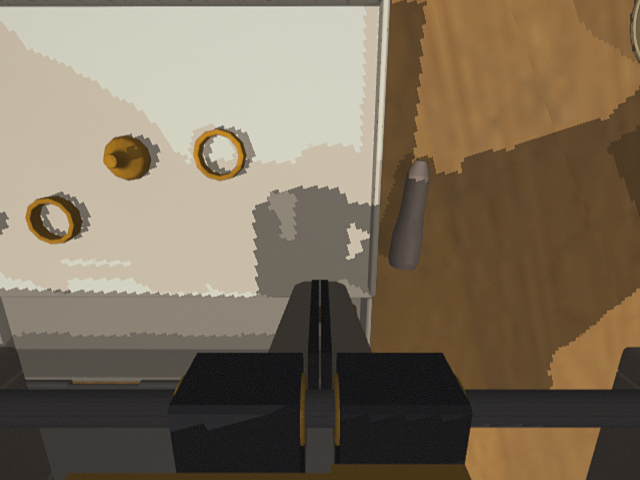

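The ring at the far end is off the deck, with only the fingers at (320,290) over the trough. The other two rings, at (219,154) and (53,220), have not moved. Continuing.

```bash
python3 - <<'E'
from h import *
robot.servo_line(W(85,-39,75),v=.15)
for x,y in ((39.2,34.6),(-43.0,4)):
    robot.movep(W(x,y+32,75),ROT); st("above")
    print(robot.servo_line(W(x,y+32,42),v=.1,until_force=6))
    print(robot.servo_line(W(x,y+32,35),v=.03,until_force=4)); st("down")
    print(robot.servo_line(W(x,-39,35),v=.08,until_force=8)); st("pushed")
    robot.servo_line(W(x,-39,90),v=.15)
robot.movep(W(-35,0,230),ROT); st()
shot("wrist","w3")
E
python3 -c "
import cv2
a=cv2.imread('pics/w3.png')[80:350,205:490]; cv2.imwrite('pics/w3c.png',cv2.resize(a,None,fx=2.2,fy=2.2,interpolation=cv2.INTER_CUBIC))"
```

```text
above 15.68 [38.1 67.4 73.9] [ 0.3 -1.4  0. ]
False
False
down 16.54 [39.2 66.6 35. ] [ 0.1 -0.6  0.5]
False
pushed 18.01 [ 39.1 -38.2  35. ] [-0.6  0.   0.6]
above 19.05 [-44.   36.3  74.1] [ 1.  -1.2 -0.6]
False
False
down 19.92 [-43.  36.  35.] [-0.4 -0.1 -0. ]
False
pushed 21.0 [-43.  -38.3  35.1] [ 0.9  0.1 -1. ]
 22.15 [-35.5  -0.5 229. ] [ 0.1 -0.6 -1.5]
```

View pics/w3c.png

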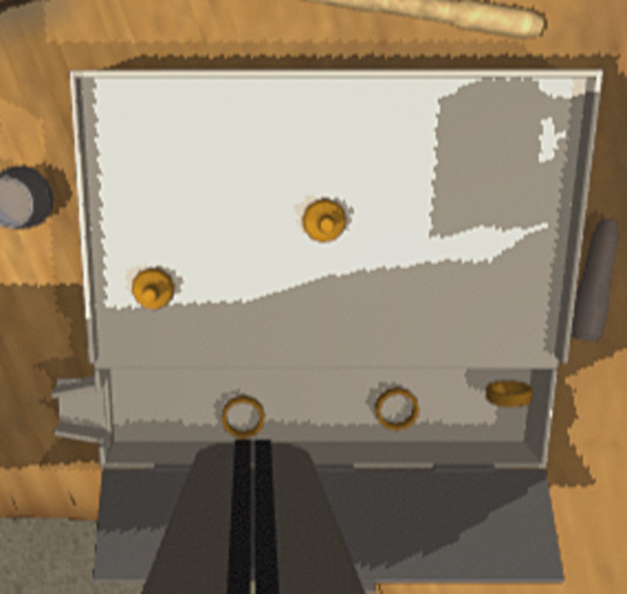

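All three rings are in the trough: (243,416), (397,408), and one on edge at (509,393). Standing, that ring reaches 27 mm, which is below the lid. Both buttons, at (153,288) and (325,220), are where they started. Next is the lid.

Run:
```python
from h import *
robot.movep(W(0,-168,125),ROT); st("out")
print(robot.servo_line(W(0,-168,62),v=.12,until_force=8)); st("low")
r=33
def corner(t): return -91.5+r*np.cos(t)-np.sin(t), 35+r*np.sin(t)+np.cos(t)
y,z=corner(1.9); print(robot.servo_line(W(0,y-10,62),v=.1,until_force=10)); st("vert")
for t in (1.6,1.3,1.0,.7,.4,.2):
    y,z=corner(t); h=robot.servo_line(W(0,y-10,z),v=.1,until_force=10); st(t)
    if h: break
else:
    y,z=corner(0.0); print(robot.servo_line(W(0,y-10,34),v=.03,until_force=6)); st("end")
```

```text
out 23.02 [   0.3 -166.   125.4] [ 0.5  0.1 -0.1]
False
low 23.69 [   0.6 -167.3   62.6] [-0.2 -0.3 -0.1]
False
vert 24.39 [  -0.  -113.3   62. ] [-0.4 -0.1 -0.1]
1.6 24.66 [   0.3 -103.    68.4] [ 0.  -0.  -0.6]
1.3 24.91 [ -0.1 -93.1  67. ] [ 0.4 -0.9 -0.1]
1.0 25.16 [ -0.3 -84.1  63.1] [-0.1 -0.5 -0.2]
0.7 25.41 [ -0.3 -76.7  56.8] [-0.1  0.4 -0.2]
0.4 25.66 [ -0.4 -71.3  48.4] [-1.1  0.8 -0.7]
0.2 25.91 [ -0.3 -69.3  42.2] [-0.4  0.4 -0.2]
True
end 26.19 [  0.6 -68.8  36.7] [-2.8 -1.1  7.6]
```

Contact at z≈36.7 mm matches the shut height. I'll press once more near the free edge, then look.

Run:
```python
from h import *
robot.servo_line(W(0,-69,46),v=.1)
robot.servo_line(W(0,-56,46),v=.1)
print(robot.servo_line(W(0,-56,34),v=.03,until_force=8)); st("press")
robot.servo_line(W(0,-56,80),v=.15)
robot.movep(W(-35,-10,240),ROT); st()
im,d,c=shot("wrist","w4")
Rm=cv2.Rodrigues(c["rvec"])[0]
K=np.linalg.inv(c["intrinsics"])
v,u=np.mgrid[0:480:1,0:640:1]; X=(np.stack([u*d,v*d,d],-1)@np.diag([1,1,1]))@K.T
X=(X-c["tvec"].ravel())@Rm
xy=(X[...,:2]-P)@RT*1000; z=X[...,2]*1000
for yy in (-88,-80,-70,-60,-50,-42,-38,-30):
  print(yy,[ (round(float(np.median(z[m])),1) if (m:=(abs(xy[...,0]-xx)<5)&(abs(xy[...,1]-yy)<2.5)&(d>0)&(z<70)).sum() else None) for xx in (-95,-60,-30,0,30,60,95)])
a=im[80:350,205:490,::-1]; cv2.imwrite('pics/w4c.png',cv2.resize(a,None,fx=2.2,fy=2.2,interpolation=cv2.INTER_CUBIC))
```

```text
True
press 27.09 [  0.2 -56.4  36.7] [-1.4  0.2  8.7]
 28.25 [-35.5 -11.3 238.3] [ 0.3 -0.2 -0.1]
-88 [37.0, 36.9, 36.7, 36.9, 36.8, 36.7, 36.8]
-80 [36.7, 36.8, 36.7, 37.0, 36.8, 36.9, 37.0]
-70 [37.0, 36.9, 36.9, 37.0, 37.2, 36.7, 36.8]
-60 [36.7, 36.9, 36.7, 36.9, 36.8, 37.0, 36.9]
-50 [36.9, 36.9, 36.8, 36.9, 36.9, 36.8, 36.8]
-42 [37.2, 37.0, 37.0, 36.9, 37.0, 36.9, 37.0]
-38 [37.6, 38.0, 38.0, 38.1, 38.4, 38.2, 37.9]
-30 [32.7, 32.7, 32.6, 33.0, 32.7, 32.7, 32.8]
```

View pics/w4c.png

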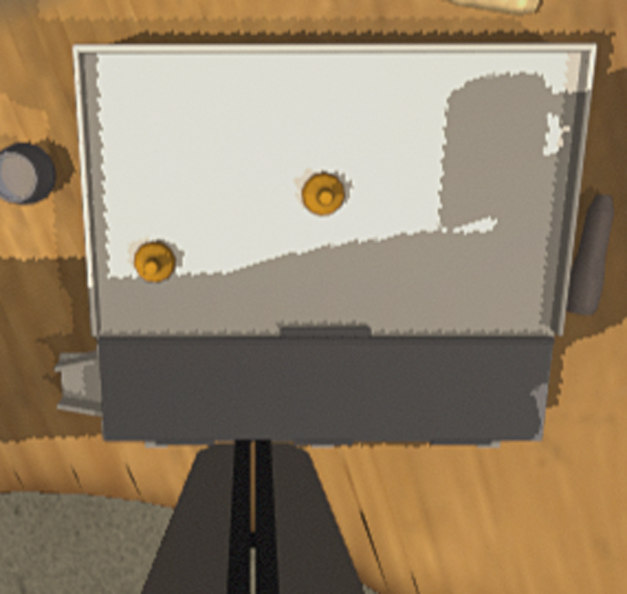

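The lid lies flat, its upper face about 4.2 mm above the deck along its whole length. Both buttons stand undisturbed at (154,262) and (323,194), and the arm is clear.

```bash
python3 -c "
from h import *
robot.hold(.3); st(); print(robot.finish_job())"
```

```text
28.6 [-35.2 -10.3 239. ] [ 0.4 -0.6  0.5]
the job is handed in; nothing more can be done
None
```

The job is done and was handed in at 28.6 s. All three rings are in the trough, the lid is flat shut, and both buttons are still standing on the deck.

- **Getting there:** I drew the arm in and up to clear the lamp post, then swung it round to the tray.
- **Rings:** I pushed each one off the deck with the closed fingers. The picture before closing the lid shows all three in the trough. The one at the far end was standing on edge, still below lid height.
- **Lid:** I swung it over from outside and pressed it down twice. In the depth image, its upper face is level along the whole length, within about 0.5 mm. It reads about 36.9 mm, with the deck at 32.7 mm; the stated heights are 36 and 32 mm, so both are slightly high by the same offset. Readings right at the free edge were about 1 mm higher than the rest of the lid. I took that as edge noise or the thumb tab.
- **Forces:** On the first descent the fingertips touched bare deck at about 4 N. The highest reading I saw was 8.7 N, when pressing the lid shut.
- **Bystanders:** The loupe, the punch and the part of the burnisher in view had not visibly moved in the last wrist picture. I did not check the bur block, soldering block or note pad again, but the arm did not work near them.

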